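# Set out the optician's bench for hand-edging the next lens

### The arm

A 6-joint arm with a two-finger parallel gripper is mounted at the origin on the work surface. World frame = base frame: x ahead of the robot, y to its left, z up, the work surface at z = 0. Lengths are in mm, angles in rad, forces in N, time in s.
With the tool pointing down it reaches from about 350 to 875 mm from the base axis. Payload 4.2 kg.
Tool frame: the origin (TCP) lies midway between the tips of the shut fingers; the grasp point (between the pads) lies 19 mm behind it (arm.hold_point_z is the distance from the TCP to the grasp point, in mm); z points along the fingers, y is the line along which they close (so a half turn about z gives the same grasp; the last joint's range is limited). The gripper opens to 85 mm and grips with 20 to 120 N. Pads are 22 mm wide; open, the fingers measure 114 mm over their backs; the gripper's body (76 mm by 85 mm) begins 54 mm behind the grasp point. The pads swing forward as they close: fully open they stand 13 mm farther back than shut.
Start: joints at [0.259, 0.385, 0.008, 0, -1.194, -0.259], TCP at [624.979, 0.025, 231.312] pointing down, gripper open.
Joint ranges: [-3.14, 3.14], [-1.21, 2.06], [-1.07, 1.41], [-3.16, 2.05], [-2.99, -0.16], [-3.1, 3.1]. Speed limits (rad/s): [2.79, 2.79, 3.14, 3.14, 3.14, 3.14].

### API

Orientations are given as a unit quaternion [x, y, z, w].
In Python, from bench import arm, vision gives the robot as it stands. The module is installed in compiled form; this text tells all that it offers.
- The arm moves only by the tool servo_tool, never from a script. Its argument "plan" is a list of rows, each a list of 7 numbers: the shift along the world's x, y, z each as a share of 300 mm, from -1 to 1, then the turn, a rotation vector about the world's x, y, z each as a share of 2 rad, from -1 to 1, then the opening, from 0 (shut) to 1 (fully open). A call has 1 to 20 rows; each row shifts and turns the commanded pose from where the row before left it; what a row does not reach is not made up. A row lasts 1/8 s, in which the tool goes at most 62.5 mm and 10.7 degrees, less where a joint would pass 70% of its speed; a pose out of reach is approached as far as the arm can. A call with a number of a shift or a turn outside -1 to 1 is refused whole. A call with a gripper value outside its range is refused whole. The fingers move at their own pace and stop on an object; the grip force is fixed at half the most. Time passes only in rows, so rows that do not move let the fingers close. It gives the time, the measured TCP pose, the force, the opening and the grip force at its end, in the units of the state.
- arm.read_state(): the state, without advancing time (a new reading comes with each control period).
- vision.get_image(name): name is "scene" or "side" or "wrist"; returns a dict with "image" (420x560x3 uint8, red, green, blue), "z_map" (420x560 float32, mm along the optical axis (not along the pixel's ray), 0 where there is no reading), "K" (3x3 intrinsics, pixels), "world_to_cam" (4x4, takes a point from world to camera coordinates); the wrist camera has in their place "mount" (4x4, takes a point from camera to tool coordinates, whose origin is the TCP and whose axes are the flange's). Camera axes: x right, y down, z forward; pixel columns grow to the right and rows downward; lengths in mm; the calibration is good to about 2 mm. A picture is of the moment at which its call begins: read the wrist's pose just before it.
- arm.job_done(): hands the job in; it is judged then, once.
The state is a dict: "clock": time; "joints": joint angles; "joint_vel": joint speeds; "joint_efforts": joint torques, N m; "position": TCP position; "ee_rot": TCP orientation; "contact_force": force on the tool from outside, world axes, zero at the start; "wrist_torque": the same for the moment, N m; "gripper_width": finger opening in mm; "grasp_force": force on a finger pad.
Only numpy, scipy, OpenCV 4.12 (cv2) and the standard library are available. Lean on these libraries where they do the work, as an engineer would, in place of code of your own. Each camera call takes 0.05 s, during which the arm holds its last target. There are 200 camera calls.

### The job

Set the bench out for edging the next pair of lenses: lay the larger of the two brown lens blanks flat on the middle of the wooden block and stand the black suction holder, foot down, on the centre of that lens; lay the smaller lens blank flat on the table behind the block (on its side away from the robot), centred on that side with about a finger's width (20 mm) of gap. Lay the grey dressing stone in the middle of the white drip tray, along the tray's length, and stand the steel rinse cup upright on the table midway between the block and the tray. Leave the little jar where it stands.

Things in the scene. Friction and masses are not known exactly. Their poses are not given: they have to be found in the camera images.
- block: Plain wooden bench block, fixed to the table: 90 mm (own x) by 100 mm (own y), 40 mm high. Origin: centre of its underside; z up, own x points away from the robot, so its 'behind' face is at own x = +45 mm. It and the tray stand side by side, their centres about 250 mm apart, the tray on the block's own y line (on either side of it).
- tray: Shallow white open drip tray, fixed to the table: outside 150 mm (own x, its length, pointing away from the robot) by 110 mm (own y), 16 mm high, walls and floor 4 mm thick. Origin: centre of its underside (the inner floor is 4 mm above), z up.
- lens_large: Larger of the two loose brown-tinted lens blanks: flat disc 66 mm across, 12 mm thick, lying on the table, about 55 g. Origin: centre of its underside, z up; yaw means nothing.
- lens_small: Smaller of the two loose brown-tinted lens blanks: flat disc 50 mm across, 12 mm thick, lying on the table, about 35 g. Origin: centre of its underside, z up; yaw means nothing.
- holder: Loose black rubber suction holder standing on its foot: foot 32 mm across and 7 mm high, above it a round stem 20 mm across up to 34 mm total height (grip the stem); about 30 g; it merely stands, nothing sticks. Origin: centre of the foot's underside, z up.
- stone: Loose grey dressing stone, a square bar 90 mm long (own x), 22 mm wide (own y), 22 mm high, lying on the table, about 90 g. Origin: centre of its underside, z up.
- cup: Loose empty steel rinse cup, straight-sided, open at the top: 52 mm across outside, 60 mm high, wall 3 mm, standing upright, about 90 g. Origin: centre of its underside, z up.
- jar: Little closed white jar, 40 mm across, 45 mm high, loose; a bystander standing among the task's things, not to be moved. Origin: centre of its underside, z up.
There are look-alikes about, which are no part of the job. Leave any purple look-alike of the holder alone.

How it is judged:
By the outcome, as a careful person would: the job done as asked, in the order asked, and still so for the second after the job is handed in, with the robot touching nothing.
It also fails if it takes over 144 s, if anything falls off the work surface, if the arm or the gripper's body presses on something with over 40 N, if the wrist force passes 120 N, or if a joint passes its speed limit or range.

## Working session

There is one attempt and no reset: what is moved stays moved. The work goes in short steps, Python scripts to look and compute and a tool call to move; the robot and the scene stay as the last step left them, time stands still between calls to the robot, and variables do not carry over. Pictures are saved under pics/ and viewed, at most 14 in all, crops included, and the job is handed in when it is done.

Besides the shell and the picture viewer there is one more tool, called in YAML: its name, and indented under it one key for each argument. servo_tool: Moves the arm, as the interface text tells. Its arguments: {"type":"object","properties":{"plan":{"type":"array"}},"required":["plan"]}

```bash
mkdir -p pics; cat > h.py <<'E'
import numpy as np, cv2
from bench import arm, vision
def world(d,T=None):
    # returns HxWx3 world points
    K=d["K"];z=d["z_map"];h,w=z.shape
    u,v=np.meshgrid(np.arange(w),np.arange(h))
    P=np.stack([(u-K[0,2])/K[0,0]*z,(v-K[1,2])/K[1,1]*z,z,np.ones_like(z)],-1)
    if T is None: T=np.linalg.inv(d["world_to_cam"])
    return (P@T.T)[...,:3]
def save(n,im): cv2.imwrite("pics/"+n,im[...,::-1])
E
python3 - <<'E'
from h import *
ims=[]
for n in("scene","side"):
    d=vision.get_image(n); np.savez(n+".npz",**d); ims.append(d["image"]);save(n+".png",cv2.resize(d["image"],(800,600)))
    print(n,np.linalg.inv(d["world_to_cam"]).round(2).tolist(),d["K"].tolist())
print(arm.read_state())
E
```

```text
scene [[-0.87, 0.3, -0.39, 863.57], [0.49, 0.54, -0.69, 584.67], [0.0, -0.79, -0.62, 569.44], [0.0, 0.0, 0.0, 1.0]] [[379.8425812102949, 0.0, 279.9663470130418], [0.0, 379.8425812102949, 204.87877789856267], [0.0, 0.0, 1.0]]
side [[0.95, -0.14, 0.29, 210.53], [-0.32, -0.48, 0.82, -987.23], [0.02, -0.87, -0.5, 630.55], [0.0, 0.0, 0.0, 1.0]] [[471.109701896716, 0.0, 280.7309890806401], [0.0, 471.109701896716, 209.73305823172552], [0.0, 0.0, 1.0]]
{'clock': 0.1, 'joints': array([ 2.58584746e-01,  3.85481247e-01,  6.73503165e-03, -4.34336537e-04,
       -1.19403895e+00, -2.58584648e-01]), 'joint_vel': array([-0.00072018, -0.00221602,  0.00206868,  0.00264431, -0.00148679,
       -0.00057933]), 'joint_efforts': array([-2.41840362e-04, -3.93318665e+01,  1.88929778e+01,  4.19793829e+00,
       -2.58899068e-03, -3.31562532e-06]), 'position': array([6.24455164e+02, 1.35113992e-03, 2.30319390e+02]), 'ee_rot': array([-7.07049811e-01,  7.07163019e-01,  6.74464467e-04, -7.58101154e-04]), 'contact_force': array([-0.52237432,  0.21341747, -0.15560141]), 'wrist_torque': array([-0.00695984,  0.01695312,  0.02439382]), 'grasp_force': 0.0, 'gripper_width': 85.8156585172199}
```

View pics/scene.png

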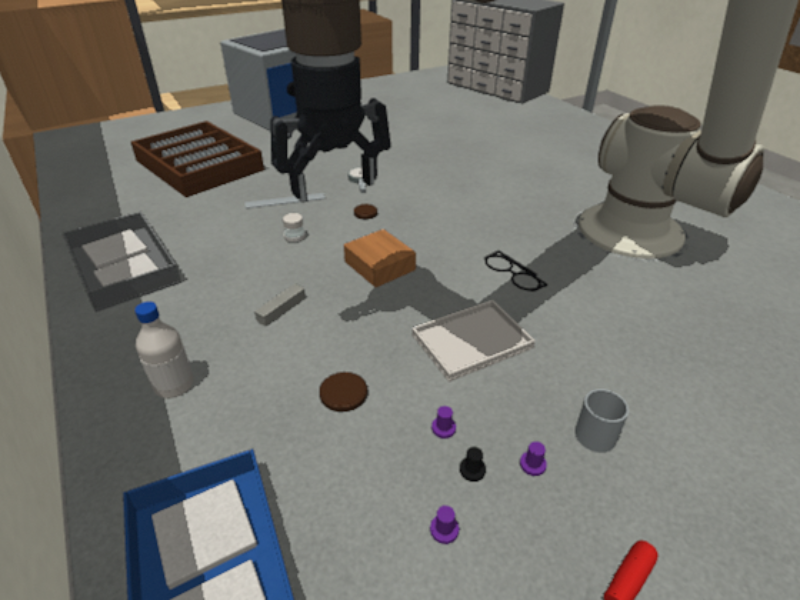

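View pics/side.png

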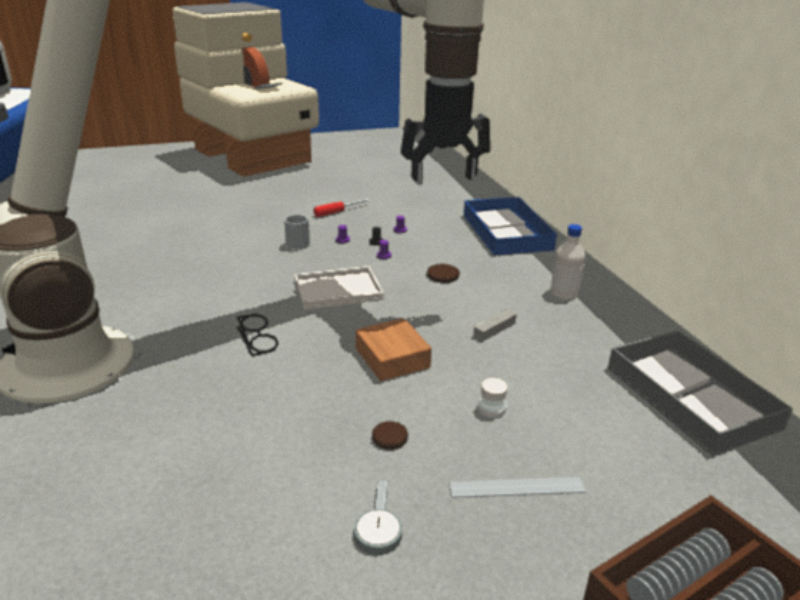

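The scene picture shows the block at (380,257), tray (473,338), one brown lens at (343,391) and one at (366,211). The black holder is at (473,465) among three purple look-alikes, the stone at (281,304), cup (601,420) and jar (293,227). The side view agrees. Next I measure their positions.

```bash
cat > m.py <<'E'
from h import *
seeds=dict(lensA=(343,391),lensB=(366,211),block=(380,250),tray=(473,338),holder=(474,455),stone=(281,300),cup=(601,420),jar=(293,220))
D={n:dict(np.load(n+".npz")) for n in("scene","side")}
W={n:world(d) for n,d in D.items()}
for n,w in W.items():
    t=w[(D[n]["z_map"]>0)&(abs(w[...,2])<8)&(w[...,0]>300)&(w[...,0]<900)]; print(n,"table z",np.median(t[:,2]))
def fit(pts):
    p=pts.astype(np.float32); r=cv2.minAreaRect(p); c=cv2.minEnclosingCircle(p)
    return "rect",np.round(r[0],1),np.round(r[1],1),round(r[2],1),"circ",np.round(c[0],1),round(c[1]*2,1)
top=dict(lensA=12,lensB=12,block=40,tray=16,holder=34,stone=22,cup=60,jar=45)
R=dict(lensA=50,lensB=45,block=85,tray=115,holder=27,stone=65,cup=45,jar=35)
for k,(u,v) in seeds.items():
    p0=W["scene"][int(v*.7),int(u*.7)]; 
    print(k,"seed",p0.round())
    for n,w in W.items():
        m=(np.hypot(w[...,0]-p0[0],w[...,1]-p0[1])<R[k])&(abs(w[...,2]-top[k])<4)
        if m.sum()>8: print("  ",n,m.sum(),*fit(w[m][:,:2]))
E
python3 m.py
```

```text
scene table z 2.4143001195565716
side table z 2.1052376532362587
lensA seed [684. 114.  13.]
   scene 656 rect [683.2 111.1] [65.1 64. ] 23.3 circ [683.5 111.1] 66.9
   side 203 rect [680.9 110.5] [66.7 65.3] 5.7 circ [680.1 111.2] 71.1
lensB seed [ 438. -306.   17.]
   scene 95 rect [ 437.9 -312.9] [47.3 47.3] 2.9 circ [ 435.6 -316.1] 54.1
   side 350 rect [ 434.2 -316.5] [46.4 49. ] 67.4 circ [ 434.6 -316.4] 50.7
block seed [ 500. -126.   42.]
   scene 763 rect [ 499.4 -134.2] [ 91.8 102.6] 7.0 circ [ 499.5 -132.8] 129.5
   side 1001 rect [ 496.6 -135.6] [ 90.6 105.5] 7.9 circ [ 496.1 -135.5] 130.9
tray seed [463. 108.   6.]
   scene 592 rect [468.4 109.5] [112.7 151.5] 87.7 circ [469.  110.8] 183.0
   side 343 rect [466.1 108.2] [118.4 150.2] 87.9 circ [466.7 110.5] 184.5
holder seed [602. 297.  37.]
   scene 114 rect [599.2 295.1] [20.2 18.3] 54.7 circ [599.5 295.4] 21.1
   side 22 rect [597.8 294.7] [20.5 17.4] 3.1 circ [597.7 294.7] 26.1
stone seed [695. -99.  25.]
   scene 282 rect [ 695.5 -103.2] [91.3 23.7] 23.9 circ [ 695.8 -103.9] 92.2
   side 211 rect [ 693.2 -104.1] [93.4 25.1] 25.8 circ [ 691.7 -101. ] 95.1
cup seed [456. 344.  60.]
   scene 164 rect [438.2 333.7] [40.5 50.7] 33.6 circ [433.6 330.5] 51.9
   side 55 rect [437.6 334.6] [36.2 53. ] 29.0 circ [432.9 331.8] 54.9
jar seed [ 600. -287.   49.]
   scene 86 rect [ 598.1 -299.2] [34.7 32.4] 68.3 circ [ 598.8 -300.4] 37.2
   side 181 rect [ 596.4 -301. ] [36.9 35.3] 23.6 circ [ 593.9 -298.4] 42.1
```

servo_tool:
  plan:
    - [0.06,0.12,0,0,0,0,1]
    - [0.06,0.12,0,0,0,0,1]
    - [0.06,0.12,0,0,0,0,1]
    - [0,0,0,0,0,0,1]
    - [0,0,0,0,0,0,1]

```text
clock: 0.72
position: [678.5, 107.8, 230.6]
ee_rot: [0.707, -0.707, -0.0, 0.001]
contact_force: [0.9, 0.2, -0.1]
gripper_width: 85.2
grasp_force: 0.0
```

```bash
cat > w.py <<'E'
# wrist look: python3 w.py name x y R top  -> fits points near (x,y) at height top
import sys
from h import *
from scipy.spatial.transform import Rotation as Ro
def look(name=None):
    s=arm.read_state(); d=vision.get_image("wrist")
    T=np.eye(4);T[:3,:3]=Ro.from_quat(s["ee_rot"]).as_matrix();T[:3,3]=s["position"]
    w=world(d,T@d["mount"])
    if name: save(name,d["image"])
    return s,d,w
def fit(w,d,x,y,R,top,tol=4):
    m=(np.hypot(w[...,0]-x,w[...,1]-y)<R)&(abs(w[...,2]-top)<tol)&(d["z_map"]>0)
    p=w[m][:,:2].astype(np.float32)
    if len(p)<8: return "few",len(p)
    c=cv2.minEnclosingCircle(p);r=cv2.minAreaRect(p)
    return m.sum(),"z %.1f"%np.median(w[m][:,2]),"circ",np.round(c[0],1),round(c[1]*2,1),"rect",np.round(r[0],1),np.round(r[1],1),round(r[2],1)
if __name__=="__main__":
    s,d,w=look(sys.argv[1]); print(s["clock"],s["position"].round(1),s["gripper_width"].round(1))
    t=w[(d["z_map"]>0)&(abs(w[...,2])<8)]; print("table",np.median(t[:,2]) if len(t) else None)
    a=list(map(float,sys.argv[2:]))
    for i in range(0,len(a),4): print(*fit(w,d,*a[i:i+4]))
E
python3 w.py w1.png 682 111 50 12 600 295 26 34; python3 -c "
from bench import vision;print(vision.get_image('wrist')['mount'].round(2))"
```

```text
[[-0.0000e+00 -9.5000e-01 -3.3000e-01  8.3410e+01]
 [ 1.0000e+00 -0.0000e+00 -0.0000e+00  1.3000e-01]
 [ 0.0000e+00 -3.3000e-01  9.5000e-01 -1.4265e+02]
 [ 0.0000e+00  0.0000e+00  0.0000e+00  1.0000e+00]]Traceback (most recent call last):
  File "w.py", line 18, in <module>
    s,d,w=look(sys.argv[1]); print(s["clock"],s["position"].round(1),s["gripper_width"].round(1))
                                                                     ^^^^^^^^^^^^^^^^^^^^^^^^
AttributeError: 'float' object has no attribute 'round'
```

View pics/w1.png

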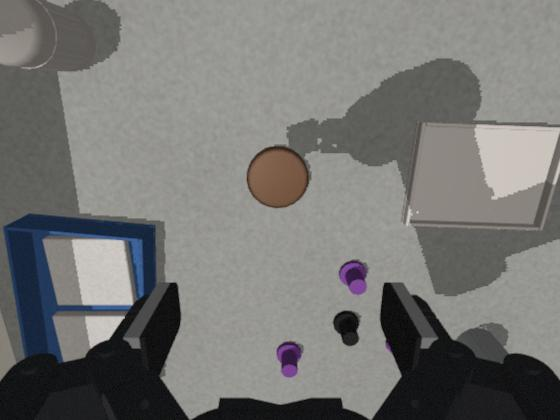

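The wrist view shows the large lens at (278,177), with the holder at (347,327) near purple ones at (354,277) and (289,357). The tray is at the right.

```bash
sed -i 's/,s\["gripper_width"\].round(1))/)/' w.py; python3 w.py w1.png 682 111 50 12 600 295 26 34 469 109 115 16; python3 - <<'E'
from h import *
d=dict(np.load("scene.npz"));w=world(d);h=cv2.cvtColor(d["image"],cv2.COLOR_RGB2HSV)
m=((h[...,0]>125)&(h[...,0]<165)&(h[...,1]>120)&(w[...,2]>25)).astype(np.uint8)
n,l=cv2.connectedComponents(m)
for i in range(1,n):
    if (l==i).sum()>20: print((l==i).sum(),np.median(w[l==i],0).round())
E
```

```text
0.825 [678.5 107.1 231.3]
table 0.0081562598989251
2962 z 12.2 circ [680.9 111.9] 65.9 rect [681.4 111.6] [64.8 64.6] 88.9
215 z 33.7 circ [597.1 296.2] 20.1 rect [597.4 295.7] [19.3 19. ] 58.5
1995 z 15.2 circ [466.5 111.4] 183.8 rect [466.  111.7] [110.3 151.1] 87.8
96 [597. 230.  35.]
121 [534. 327.  35.]
156 [672. 344.  35.]
```

servo_tool:
  plan:
    - [0.008,0.016,-0.12,0,0,0,1]
    - [0,0,-0.12,0,0,0,1]
    - [0,0,-0.12,0,0,0,1]
    - [0,0,-0.12,0,0,0,1]
    - [0,0,-0.12,0,0,0,1]
    - [0,0,-0.12,0,0,0,1]
    - [0,0,-0.03,0,0,0,1]
    - [0,0,-0.03,0,0,0,1]
    - [0,0,0,0,0,0,1]

```text
clock: 2.0
position: [681.8, 112.8, -1.9]
ee_rot: [-0.707, 0.707, -0.0, 0.0]
contact_force: [0.2, 0.6, -0.1]
gripper_width: 85.4
grasp_force: 0.0
```

servo_tool:
  plan:
    - [0,0,0,0,0,0,0.6]
    - [0,0,0,0,0,0,0.6]
    - [0,0,0,0,0,0,0.6]
    - [0,0,0,0,0,0,0.6]
    - [0,0,0,0,0,0,0.6]

```text
clock: 2.62
position: [682.7, 113.3, -0.1]
ee_rot: [0.707, -0.707, 0.001, -0.002]
contact_force: [-0.3, -0.5, 5.2]
gripper_width: 62.2
grasp_force: 65.0
```

servo_tool:
  plan:
    - [0,0,0.05,0,0,0,0.6]
    - [0,0,0.1,0,0,0,0.6]
    - [0,0,0.12,0,0,0,0.6]
    - [0,0,0.1,0,0,0,0.6]
    - [0,0,0,0,0,0,0.6]

```text
clock: 3.25
position: [683.3, 113.4, 112.8]
ee_rot: [0.707, -0.707, 0.002, -0.003]
contact_force: [-0.3, 0.2, -1.4]
gripper_width: 62.4
grasp_force: 65.5
```

```bash
python3 - <<'E'
from w import *
s,d,w=look("w2.png"); print(s["position"],s["gripper_width"],s["grasp_force"])
h=cv2.cvtColor(d["image"],cv2.COLOR_RGB2HSV); m=(h[...,0]<20)&(h[...,1]>80)
m&=np.hypot(w[...,0]-682,w[...,1]-112)<45
p=w[m]; A=np.c_[p[:,:2],np.ones(len(p))]; print(len(p),np.median(p,0),np.linalg.lstsq(A,p[:,2],rcond=None)[0])
print(cv2.minEnclosingCircle(p[:,:2].astype(np.float32)))
E
```

```text
[683.33470898 113.4111864  112.78658419] 62.363625173743266 65.51929537206888
16221 [683.37689796 107.66934929 125.16258073] [4.37517885e-03 2.50854123e-02 1.19253149e+02]
((683.0380859375, 112.16145324707031), 33.201839447021484)
```

View pics/w2.png

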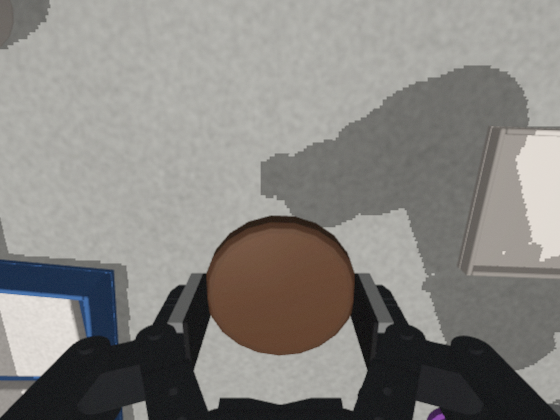

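The large lens is held flat between the pads at (280,285). The side rim looks slightly lit but level. Next I carry it towards the block.

servo_tool:
  plan:
    - [-0.06,-0.045,0.05,0,0,0,0.6]
    - [-0.123,-0.09,0.05,0,0,0,0.6]
    - [-0.123,-0.09,0.05,0,0,0,0.6]
    - [-0.123,-0.09,0,0,0,0,0.6]
    - [-0.123,-0.09,0,0,0,0,0.6]
    - [-0.063,-0.045,0,0,0,0,0.6]
    - [0,0,0,0,0,0,0.6]
    - [0,0,0,0,0,0,0.6]

```text
clock: 4.3
position: [497.3, -22.0, 153.0]
ee_rot: [0.707, -0.707, -0.0, 0.0]
contact_force: [0.2, 0.0, -1.6]
gripper_width: 62.3
grasp_force: 65.5
```

```bash
cat >> w.py <<'E'
E
python3 w.py w3.png 498 -135 85 40 694 -103 60 22; python3 - <<'E'
from w import *
s,d,w=look(); 
m=(abs(w[...,0]-498)<48)&(abs(w[...,1]+40)<70)&(w[...,2]>120)
h=cv2.cvtColor(d["image"],cv2.COLOR_RGB2HSV); m&=(h[...,0]<20)&(h[...,1]>80)
p=w[m];print(s["position"],cv2.minEnclosingCircle(p[:,:2].astype(np.float32)),np.median(p[:,2]))
E
```

```text
4.3 [497.3 -22.  153. ]
table -0.029506176204847634
16427 z 39.9 circ [ 495.  -124.7] 119.1 rect [ 494.5 -124.1] [90.1 82.1] 7.5
2732 z 22.1 circ [ 682.3 -106.2] 71.7 rect [ 682.6 -107.1] [68.9 22.9] 24.2
[497.51019212 -21.77824108 152.95257788] ((494.7715759277344, -48.206634521484375), 57.03656005859375) 165.41673737117415
```

```bash
python3 - <<'E'
from w import *
s,d,w=look("w3.png")
m=(np.hypot(w[...,0]-498,w[...,1]+135)<85)&(abs(w[...,2]-40)<4)
r,c=np.where(m);print(r.min(),r.max(),c.min(),c.max())
E
```

```text
0 129 207 355
```

View pics/w3.png

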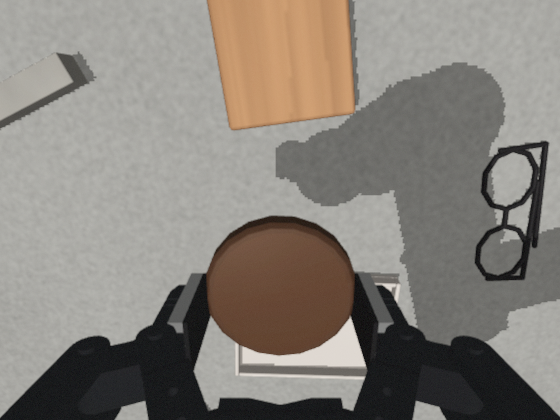

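The picture shows the block with its near edge at rows 110–129 and its far side cut by the frame, so its centre works out to about (495.7, -133).

servo_tool:
  plan:
    - [-0.005,-0.061,0,0,0,0,0.6]
    - [0,-0.122,0,0,0,0,0.6]
    - [0,-0.122,0,0,0,0,0.6]
    - [0,-0.061,0,0,0,0,0.6]
    - [0,0,-0.1,0,0,0,0.6]
    - [0,0,-0.12,0,0,0,0.6]
    - [0,0,-0.09,0,0,0,0.6]
    - [0,0,-0.03,0,0,0,0.6]
    - [0,0,0,0,0,0,0.6]
    - [0,0,0,0,0,0,0.6]

```text
clock: 5.7
position: [496.4, -132.1, 52.4]
ee_rot: [0.707, -0.707, 0.001, -0.001]
contact_force: [-0.2, 0.4, 0.1]
gripper_width: 62.4
grasp_force: 65.6
```

servo_tool:
  plan:
    - [-0.001,0.001,-0.025,0,0,0,0.6]
    - [0,0,-0.011,0,0,0,0.6]
    - [0,0,0,0,0,0,0.6]
    - [0,0,0,0,0,0,0.6]

```text
clock: 6.2
position: [495.2, -131.6, 40.6]
ee_rot: [0.707, -0.707, 0.0, -0.0]
contact_force: [-0.0, 0.6, -1.0]
gripper_width: 62.3
grasp_force: 65.6
```

servo_tool:
  plan:
    - [0,0,0,0,0,0,0.8]
    - [0,0,0,0,0,0,0.9]
    - [0,0,0,0,0,0,1]
    - [0,0,0,0,0,0,1]
    - [0,0,0.06,0,0,0,1]
    - [0,0,0.12,0,0,0,1]
    - [0,0,0.12,0,0,0,1]
    - [0,0.06,0.12,0,0,0,1]
    - [0,0.12,0.12,0,0,0,1]
    - [0,0.12,0.05,0,0,0,1]
    - [0,0,0,0,0,0,1]
    - [0,0,0,0,0,0,1]

```text
clock: 7.7
position: [494.6, -41.8, 217.1]
ee_rot: [0.707, -0.707, -0.0, 0.0]
contact_force: [-0.0, -0.7, 0.2]
gripper_width: 85.1
grasp_force: 0.0
```

```bash
python3 w.py w4.png 496 -133 85 40 496 -133 45 52 694 -103 60 22 598 -300 30 45
```

```text
7.7 [494.6 -41.8 217.1]
table 0.01740735301359564
7847 z 39.9 circ [ 496.  -133.2] 131.6 rect [ 495.8 -133.1] [ 90.2 100.1] 7.7
5321 z 52.3 circ [ 494.9 -132.6] 65.5 rect [ 495.  -132.6] [65.1 64.9] 39.3
2481 z 22.2 circ [ 692.5 -102.3] 92.0 rect [ 692.8 -102.6] [90.9 22.6] 24.2
few 0
```

servo_tool:
  plan:
    - [0.02,0.07,0,0,0,0,0.55]
    - [0.043,0.14,0,0,0,0,0.55]
    - [0.043,0.14,0,0,0,0,0.55]
    - [0.043,0.14,0,0,0,0,0.55]
    - [0.043,0.14,0,0,0,0,0.55]
    - [0.043,0.14,0,0,0,0,0.55]
    - [0.043,0.14,0,0,0,0,0.55]
    - [0.043,0.14,0,0,0,0,0.55]
    - [0.021,0.076,0,0,0,0,0.55]
    - [0,0,-0.1,0,0,0,0.55]
    - [0,0,0,0,0,0,0.55]
    - [0,0,0,0,0,0,0.55]

```text
clock: 9.25
position: [598.3, 295.3, 187.8]
ee_rot: [-0.707, 0.707, -0.0, -0.0]
contact_force: [0.1, 0.1, -0.9]
gripper_width: 46.8
grasp_force: 0.0
```

```bash
python3 w.py w5.png 597.3 296 26 34 434 332 40 60; python3 -c "
from bench import arm;s=arm.read_state();print(s['gripper_width'],s['joints'])"
```

```text
9.25 [598.3 295.3 187.8]
table -0.020956711284071616
400 z 33.8 circ [596.8 296.5] 20.1 rect [596.9 296.5] [19.3 19.2] 18.6
888 z 59.3 circ [431.1 332.3] 53.2 rect [431. 332.] [51.2 51.6] 62.1
47.09060082253593 [ 7.00761252e-01  4.85237023e-01  5.94377755e-02  7.63079142e-04
 -1.14376624e+00 -7.01865981e-01]
```

View pics/w5.png

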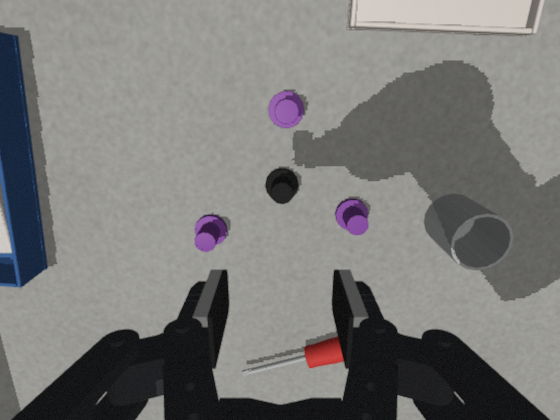

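The black holder is at (282,185), with purple ones clear at (286,108), (352,216) and (210,232). The cup is at (470,230). I descend onto the holder.

servo_tool:
  plan:
    - [-0.004,0.003,-0.1,0,0,0,0.55]
    - [0,0,-0.12,0,0,0,0.55]
    - [0,0,-0.12,0,0,0,0.55]
    - [0,0,-0.12,0,0,0,0.55]
    - [0,0,-0.08,0,0,0,0.55]
    - [0,0,-0.045,0,0,0,0.55]
    - [0,0,0,0,0,0,0.55]
    - [0,0,0,0,0,0,0.15]
    - [0,0,0,0,0,0,0.15]
    - [0,0,0,0,0,0,0.15]
    - [0,0,0,0,0,0,0.15]
    - [0,0,0,0,0,0,0.15]

```text
clock: 10.8
position: [597.5, 297.7, 13.9]
ee_rot: [0.707, -0.707, 0.0, -0.001]
contact_force: [-1.1, -0.3, 6.3]
gripper_width: 17.8
grasp_force: 58.9
```

servo_tool:
  plan:
    - [0,0,0.05,0,0,0,0.15]
    - [0,0,0.12,0,0,0,0.15]
    - [0,0,0.12,0,0,0,0.15]
    - [0,0,0.12,0,0,0,0.15]
    - [0,0,0.08,0,0,0,0.15]
    - [0,0,0,0,0,0,0.15]
    - [0,0,0,0,0,0,0.15]

```text
clock: 11.68
position: [595.7, 296.6, 157.9]
ee_rot: [-0.707, 0.707, 0.0, -0.001]
contact_force: [-0.5, 0.3, -1.3]
gripper_width: 17.9
grasp_force: 58.7
```

```bash
python3 - <<'E'
from w import *
s,d,w=look("w6.png");t=s["position"];print(t,s["gripper_width"],s["grasp_force"])
save("w6.png",cv2.resize(d["image"][180:400,180:380],None,fx=2.5,fy=2.5))
m=(np.hypot(w[...,0]-t[0],w[...,1]-t[1])<9)&(w[...,2]<t[2]+60)&(d["z_map"]>0)
print(m.sum()); z=w[m][:,2]-t[2]; print(np.histogram(z,bins=np.arange(-20,60,4)))
E
```

```text
[595.6517775  296.59326531 157.93346862] 17.91668388546612 58.67747962474823
1664
(array([  0,   0,   0,   0,   0,   0,   0,   0,   0, 561, 755,   1,  17,
        12,   3,   0,   0,   0,   0]), array([-20, -16, -12,  -8,  -4,   0,   4,   8,  12,  16,  20,  24,  28,
        32,  36,  40,  44,  48,  52,  56]))
```

View pics/w6.png

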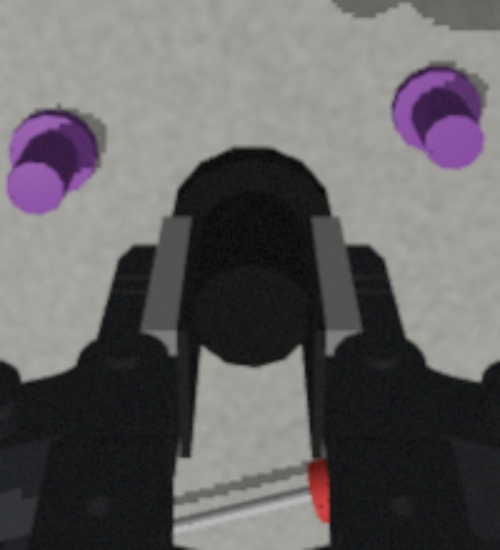

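The holder is held upright, with its stem between the pads. I measure its offset and tilt.

```bash
python3 - <<'E'
from w import *
s,d,w=look();t=s["position"]
m=(np.hypot(w[...,0]-t[0],w[...,1]-t[1])<14)&(abs(w[...,2]-t[2]-20)<4)&(d["z_map"]>0)&(abs(w[...,0]-t[0])<8)
p=w[m]-t;p=p; print(len(p),p.min(0),p.max(0),np.median(p,0)); print(np.linalg.lstsq(np.c_[p[:,:2],np.ones(len(p))],p[:,2],rcond=None)[0])
E
```

```text
1617 [ -7.98836244 -11.17027077  16.06508209] [ 7.96080153  9.2649582  21.90840006] [-0.21538721 -2.18624314 19.95626366]
[-3.05444078e-03  5.95827510e-02  1.99063419e+01]
```

servo_tool:
  plan:
    - [-0.016,-0.07,0,0,0,0,0.15]
    - [-0.034,-0.143,0,0,0,0,0.15]
    - [-0.034,-0.143,0,0,0,0,0.15]
    - [-0.034,-0.143,0,0,0,0,0.15]
    - [-0.034,-0.143,0,0,0,0,0.15]
    - [-0.034,-0.143,0,0,0,0,0.15]
    - [-0.034,-0.143,0,0,0,0,0.15]
    - [-0.034,-0.143,0,0,0,0,0.15]
    - [-0.034,-0.143,0,0,0,0,0.15]
    - [-0.034,-0.143,0,0,0,0,0.15]
    - [-0.014,-0.07,0,0,0,0,0.15]
    - [0,0,-0.1,0,0,0,0.15]
    - [0,0,-0.12,0,0,0,0.15]
    - [0,0,-0.04,0,0,0,0.15]
    - [0,0,0,0,0,0,0.15]
    - [0,0,0,0,0,0,0.15]

```text
clock: 13.78
position: [496.6, -131.1, 82.2]
ee_rot: [0.707, -0.707, 0.001, -0.001]
contact_force: [0.0, -0.0, -0.9]
gripper_width: 17.7
grasp_force: 58.7
```

```bash
python3 - <<'E'
from w import *
s,d,w=look();t=s["position"];print(t)
print(fit(w,d,495,-133,40,52,3))
E
```

```text
[ 496.57523944 -131.13625714   82.19099661]
(np.int64(6571), 'z 52.2', 'circ', array([ 495. , -132.9]), 66.0, 'rect', array([ 494.9, -140.6]), array([50. , 65.5]), 88.6)
```

servo_tool:
  plan:
    - [-0.004,-0.002,-0.03,0,0,0,0.15]
    - [0,0,-0.02,0,0,0,0.15]
    - [0,0,0,0,0,0,0.15]
    - [0,0,0,0,0,0,0.15]

```text
clock: 14.32
position: [494.4, -131.7, 65.9]
ee_rot: [0.707, -0.707, -0.0, 0.0]
contact_force: [-0.3, -0.6, 0.5]
gripper_width: 17.8
grasp_force: 58.9
```

servo_tool:
  plan:
    - [0,0,0,0,0,0,0.35]
    - [0,0,0,0,0,0,0.45]
    - [0,0,0,0,0,0,0.5]
    - [0,0,0,0,0,0,0.5]
    - [0,0,0.04,0,0,0,0.5]
    - [0,0,0.12,0,0,0,0.5]
    - [0,0,0.14,0,0,0,0.5]
    - [0,0,0.14,0,0,0,0.8]
    - [0,0,0.1,0,0,0,1]
    - [0,0,0,0,0,0,1]
    - [0,0,0,0,0,0,1]

```text
clock: 15.7
position: [493.9, -131.6, 227.9]
ee_rot: [-0.707, 0.707, 0.0, -0.0]
contact_force: [-0.4, -0.0, -0.3]
gripper_width: 85.6
grasp_force: 0.0
```

```bash
python3 w.py w7.png 495 -132.7 36 52 495 -132 20 86 434.5 -316.5 40 12 598 -300 35 45
```

```text
15.7 [ 493.9 -131.6  227.9]
table -0.05118795382298913
2798 z 52.0 circ [ 495.  -132.7] 66.0 rect [ 495.2 -133. ] [64.3 65.4] 89.2
428 z 85.8 circ [ 494.1 -132.8] 19.9 rect [ 494.2 -132.9] [18.5 19.6] 0.3
21 z 9.8 circ [ 434.2 -290.4] 14.1 rect [ 434.2 -289.9] [ 1.1 14.1] 89.0
82 z 44.4 circ [ 594.2 -283.5] 18.4 rect [ 594.1 -282.1] [18.4  2.8] 0.4
```

servo_tool:
  plan:
    - [-0.025,-0.077,0,0,0,-0.09,1]
    - [-0.025,-0.077,0,0,0,-0.09,1]
    - [-0.025,-0.077,0,0,0,-0.09,1]
    - [-0.025,-0.077,0,0,0,-0.09,1]
    - [-0.025,-0.077,0,0,0,-0.09,1]
    - [-0.025,-0.077,0,0,0,-0.09,1]
    - [-0.025,-0.077,0,0,0,-0.09,1]
    - [-0.024,-0.077,0,0,0,-0.09,1]
    - [0,0,-0.1,0,0,0,1]
    - [0,0,0,0,0,0,1]
    - [0,0,0,0,0,0,1]

```text
clock: 17.12
position: [435.0, -316.6, 198.2]
ee_rot: [-0.066, 0.998, -0.0, -0.0]
contact_force: [0.0, 1.0, -0.5]
gripper_width: 85.6
grasp_force: 0.0
```

```bash
python3 w.py w8.png 434.5 -316.5 40 12; python3 -c "
from bench import arm;s=arm.read_state();from scipy.spatial.transform import Rotation as R;print(s['joints'].round(2));print(R.from_quat(s['ee_rot']).as_matrix().round(3))"
```

```text
17.125 [ 435.  -316.6  198.2]
table 0.07212847426558255
2039 z 12.3 circ [ 433.5 -313.7] 49.9 rect [ 433.4 -314. ] [49.1 49.2] 78.3
[-0.33  0.26 -0.26  0.   -1.05 -1.11]
[[-0.991 -0.131  0.001]
 [-0.131  0.991 -0.001]
 [-0.001 -0.001 -1.   ]]
```

servo_tool:
  plan:
    - [-0.005,0.009,-0.1,0,0,0,1]
    - [0,0,-0.12,0,0,0,1]
    - [0,0,-0.12,0,0,0,1]
    - [0,0,-0.12,0,0,0,0.85]
    - [0,0,-0.12,0,0,0,0.85]
    - [0,0,-0.05,0,0,0,0.85]
    - [0,0,-0.024,0,0,0,0.8]
    - [0,0,0,0,0,0,0.8]
    - [0,0,0,0,0,0,0.45]
    - [0,0,0,0,0,0,0.45]
    - [0,0,0,0,0,0,0.45]
    - [0,0,0,0,0,0,0.45]
    - [0,0,0,0,0,0,0.45]

```text
clock: 18.8
position: [434.3, -314.1, 3.9]
ee_rot: [-0.066, 0.998, -0.001, 0.001]
contact_force: [-0.9, 1.7, 6.5]
gripper_width: 46.1
grasp_force: 60.3
```

servo_tool:
  plan:
    - [0,0,0.05,0,0,0,0.45]
    - [0,0,0.12,0,0,0,0.45]
    - [0,0,0.12,0,0,0,0.45]
    - [0,0,0.12,0,0,0,0.45]
    - [0,0,0.05,0,0,0,0.45]
    - [0,0,0,0,0,0,0.45]
    - [0,0,0,0,0,0,0.45]

```text
clock: 19.68
position: [432.3, -313.3, 138.4]
ee_rot: [-0.065, 0.998, 0.001, -0.001]
contact_force: [0.0, 0.5, -0.6]
gripper_width: 46.1
grasp_force: 61.5
```

```bash
cat > held.py <<'E'
from w import *
s,d,w=look();t=s["position"];print(t,s["gripper_width"],s["grasp_force"])
h=cv2.cvtColor(d["image"],cv2.COLOR_RGB2HSV); m=(h[...,0]<20)&(h[...,1]>80)&(np.hypot(w[...,0]-t[0],w[...,1]-t[1])<45)&(abs(w[...,2]-t[2]-12)<6)
p=w[m]-t; print(len(p),np.linalg.lstsq(np.c_[p[:,:2],np.ones(len(p))],p[:,2],rcond=None)[0],cv2.minEnclosingCircle(p[:,:2].astype(np.float32)))
E
python3 held.py
```

```text
[ 432.31748283 -313.30798154  138.42241122] 46.06217377384987 61.511412765830755
8369 [7.19222386e-03 4.05016378e-03 8.45367035e+00] ((-1.036151647567749, 0.6920077204704285), 24.82685661315918)
```

servo_tool:
  plan:
    - [0.043,0.053,0,0,0,0,0.45]
    - [0.085,0.106,0,0,0,0,0.45]
    - [0.085,0.106,0,0,0,0,0.45]
    - [0.085,0.106,0,0,0,0,0.45]
    - [0.085,0.106,0,0,0,0,0.45]
    - [0.085,0.106,0,0,0,0,0.45]
    - [0.044,0.054,0,0,0,0,0.45]
    - [0,0,-0.1,0,0,0,0.45]
    - [0,0,-0.12,0,0,0,0.45]
    - [0,0,-0.12,0,0,0,0.45]
    - [0,0,-0.04,0,0,0,0.45]
    - [0,0,0,0,0,0,0.45]
    - [0,0,0,0,0,0,0.45]

```text
clock: 21.35
position: [588.1, -122.7, 27.2]
ee_rot: [-0.065, 0.998, -0.0, 0.001]
contact_force: [-0.1, 0.6, -0.2]
gripper_width: 46.2
grasp_force: 61.5
```

```bash
python3 held.py
```

```text
[ 588.0720537  -122.66802885   27.24554037] 46.16043127260509 61.54205147176981
8349 [1.28478826e-02 3.55775966e-03 8.44599128e+00] ((-1.4803202152252197, 0.5993250608444214), 25.077322006225586)
```

servo_tool:
  plan:
    - [-0.005,0.003,-0.04,0,0,0,0.45]
    - [0,0,-0.025,0,0,0,0.45]
    - [0,0,-0.01,0,0,0,0.45]
    - [0,0,0,0,0,0,0.45]
    - [0,0,0,0,0,0,0.45]

```text
clock: 22.02
position: [584.6, -121.7, 3.9]
ee_rot: [-0.065, 0.998, -0.0, -0.001]
contact_force: [-3.3, 1.8, 6.0]
gripper_width: 45.9
grasp_force: 62.3
```

servo_tool:
  plan:
    - [0.004,0,0.004,0,0,0,0.45]
    - [0,0,0,0,0,0,0.45]
    - [0,0,0,0,0,0,0.7]
    - [0,0,0,0,0,0,0.8]
    - [0,0,0,0,0,0,0.8]
    - [0,0,0.05,0,0,0,0.8]
    - [0,0,0.12,0,0,0,0.8]
    - [0,0,0.12,0,0,0,0.8]
    - [0,0,0.12,0,0,0,0.8]
    - [0,0,0.12,0,0,0,0.6]
    - [0,0,0.12,0,0,0,0.6]
    - [0,0,0,0,0,0,0.6]
    - [0,0,0,0,0,0,0.6]

```text
clock: 23.65
position: [586.1, -121.6, 199.8]
ee_rot: [-0.065, 0.998, 0.0, 0.0]
contact_force: [-0.7, -0.4, 0.5]
gripper_width: 51.2
grasp_force: 0.0
```

```bash
python3 w.py w9.png 585 -121.2 40 12  692.8 -102.6 60 22 495 -132.7 36 52 495 -132 20 86  496 -133 85 40
```

```text
23.65 [ 586.1 -121.6  199.8]
table 0.1460342934373955
2015 z 12.4 circ [ 585.8 -120.5] 49.8 rect [ 585.5 -120.5] [48.6 49.1] 6.5
1675 z 22.1 circ [ 693.1 -102.6] 92.4 rect [ 692.9 -101.7] [91.  22.5] 24.4
4512 z 52.1 circ [ 494.9 -132. ] 65.8 rect [ 495.1 -132.1] [65.2 64.8] 4.0
697 z 86.0 circ [ 494.2 -131.8] 19.8 rect [ 494.2 -131.8] [19.1 19.1] 51.1
8688 z 39.9 circ [ 495.8 -132.5] 131.0 rect [ 495.5 -132.5] [ 89.3 100.3] 7.4
```

servo_tool:
  plan:
    - [0.06,0.011,0,0,0,0.073,0.5]
    - [0.12,0.022,0,0,0,0.073,0.5]
    - [0.12,0.022,0,0,0,0,0.5]
    - [0.056,0.01,0,0,0,0,0.5]
    - [0,0,-0.1,0,0,0,0.5]
    - [0,0,-0.12,0,0,0,0.5]
    - [0,0,-0.12,0,0,0,0.5]
    - [0,0,-0.12,0,0,0,0.5]
    - [0,0,0,0,0,0,0.5]
    - [0,0,0,0,0,0,0.5]

```text
clock: 24.95
position: [694.1, -102.5, 62.3]
ee_rot: [-0.21, 0.978, -0.0, 0.0]
contact_force: [1.5, 0.2, 0.5]
gripper_width: 42.3
grasp_force: 0.0
```

```bash
python3 w.py w10.png 692.8 -102.6 60 22
```

```text
24.95 [ 694.1 -102.5   62.3]
table 0.09219148953988565
5736 z 22.1 circ [ 693.  -102.2] 92.1 rect [ 693.  -101.8] [90.6 22.1] 24.4
```

Next I descend 58 mm and grip the stone.

servo_tool:
  plan:
    - [-0.004,0.002,-0.1,0,0,0,0.5]
    - [0,0,-0.07,0,0,0,0.5]
    - [0,0,-0.022,0,0,0,0.5]
    - [0,0,0,0,0,0,0.5]
    - [0,0,0,0,0,0,0.15]
    - [0,0,0,0,0,0,0.15]
    - [0,0,0,0,0,0,0.15]
    - [0,0,0,0,0,0,0.15]
    - [0,0,0,0,0,0,0.15]

```text
clock: 26.12
position: [693.4, -101.6, 5.8]
ee_rot: [-0.21, 0.978, -0.0, 0.001]
contact_force: [-0.5, 1.2, 6.5]
gripper_width: 20.3
grasp_force: 62.7
```

servo_tool:
  plan:
    - [0,0,0.05,0,0,0,0.15]
    - [0,0,0.12,0,0,0,0.15]
    - [0,0,0.12,0,0,0,0.15]
    - [0,0,0.12,0,0,0,0.15]
    - [0,0,0.06,0,0,0,0.15]
    - [0,0,0,0,0,0,0.15]
    - [0,0,0,0,0,0,0.15]

```text
clock: 27.0
position: [691.0, -101.5, 142.9]
ee_rot: [-0.21, 0.978, 0.001, -0.002]
contact_force: [-0.4, 0.5, -0.6]
gripper_width: 20.5
grasp_force: 61.9
```

```bash
cat > held2.py <<'E'
from w import *
s,d,w=look();t=s["position"];print(t,s["gripper_width"],s["grasp_force"])
g=d["image"].astype(int).sum(2)
m=(np.hypot(w[...,0]-t[0],w[...,1]-t[1])<60)&(w[...,2]>t[2]-6)&(w[...,2]<t[2]+26)&(g>110)
p=w[m]-t; print(len(p),np.percentile(p[:,2],[2,50,98]))
print(cv2.minAreaRect(p[:,:2].astype(np.float32)))
save("st%d.png"%(s["clock"]*100),d["image"])
E
python3 held2.py; ls pics
```

```text
[ 691.01399399 -101.5487697   142.88809694] 20.495640678319937 61.862980127334595
11455 [ 2.45949008 16.17559109 20.95912494]
((-1.7713394165039062, 1.6615867614746094), (91.90370178222656, 46.331764221191406), 38.842777252197266)
scene.png
side.png
st2700.png
w1.png
w10.png
w2.png
w3.png
w4.png
w5.png
w6.png
w7.png
w8.png
w9.png
```

```bash
sed -i 's/(w\[...,2\]>t\[2\]-6)&(w\[...,2\]<t\[2\]+26)/(abs(w[...,2]-t[2]-16.2)<1.5)/' held2.py; sed -i '$d' held2.py
cat >> held2.py <<'E'
a=np.radians(float(sys.argv[1])); q=p[:,:2]@np.array([[np.cos(a),-np.sin(a)],[np.sin(a),np.cos(a)]])
e=q[abs(q[:,1])<8]; print("along",np.percentile(e[:,0],[.3,99.7]),"offset mean across",np.percentile(q[abs(q[:,0])>25][:,1],[.5,99.5]))
E
python3 held2.py 24.4
```

```text
[ 691.00895412 -101.6069909   142.62736575] 20.322594999876355 61.86353087425232
9872 [15.08554596 16.22340428 17.38637044]
((-0.49497222900390625, -0.8808879852294922), (91.81248474121094, 46.204872131347656), 9.84072208404541)
along [-45.28513821  43.99523489] offset mean across [-9.87492986 11.80180092]
```

View pics/st2700.png

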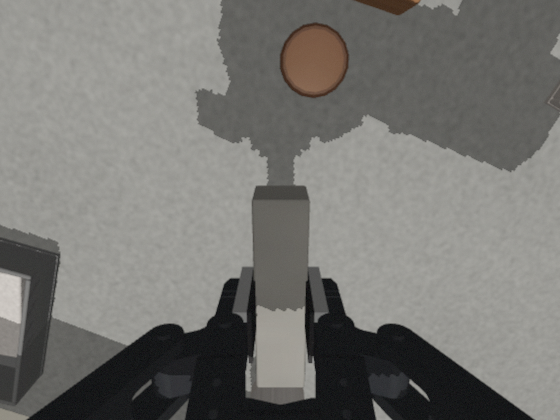

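The stone is held squarely at (280,290), aligned with the tool. I look at the tray on the way.

servo_tool:
  plan:
    - [-0.05,0.06,0,0,0,-0.077,0.15]
    - [-0.09,0.12,0,0,0,-0.077,0.15]
    - [-0.09,0.13,0,0,0,-0.078,0.15]
    - [-0.09,0.14,0.05,0,0,0,0.15]
    - [-0.09,0.14,0.05,0,0,0,0.15]
    - [-0.05,0.12,0.05,0,0,0,0.15]
    - [0,0,0,0,0,0,0.15]
    - [0,0,0,0,0,0,0.15]

```text
clock: 28.1
position: [553.7, 111.2, 188.9]
ee_rot: [0.02, 1.0, -0.0, -0.001]
contact_force: [0.9, -0.9, -0.4]
gripper_width: 20.2
grasp_force: 61.9
```

```bash
python3 w.py w11.png 466.3 111.6 115 15
```

```text
28.1 [553.7 111.2 188.9]
table 0.20495043241047028
2440 z 15.6 circ [471.5 111.7] 175.4 rect [471.6 112. ] [110.3 138.2] 87.7
```

View pics/w11.png

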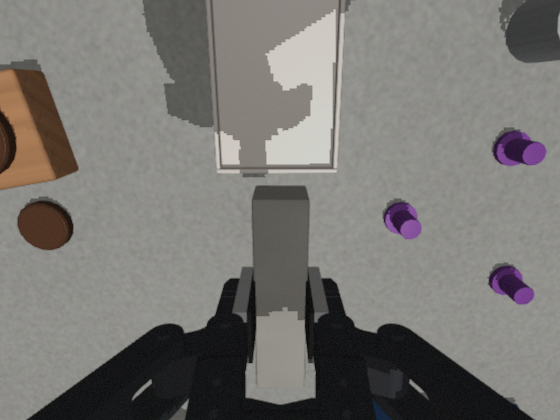

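The tray is in view with its near rim at row 170, aligned with the stone. I move over it and lower.

servo_tool:
  plan:
    - [-0.07,0.001,0,0,0,0,0.15]
    - [-0.14,0.001,0,0,0,0,0.15]
    - [-0.081,0,0,0,0,0,0.15]
    - [0,0,-0.1,0,0,0,0.15]
    - [0,0,-0.14,0,0,0,0.15]
    - [0,0,-0.14,0,0,0,0.15]
    - [0,0,-0.12,0,0,0,0.15]
    - [0,0,-0.05,0,0,0,0.15]
    - [0,0,0,0,0,0,0.15]
    - [0,0,0,0,0,0,0.15]

```text
clock: 29.4
position: [467.5, 111.6, 25.2]
ee_rot: [0.021, 1.0, 0.0, 0.0]
contact_force: [0.5, -0.2, -0.8]
gripper_width: 20.6
grasp_force: 61.9
```

```bash
python3 held2.py -2.2;python3 w.py w12.png 466 112 115 15
```

```text
[467.48485029 111.62220054  25.19213377] 20.562987021645533 61.858423948287964
9875 [15.1535644  16.31179631 17.40048562]
((-1.3470573425292969, -0.36270904541015625), (46.301170349121094, 91.99190521240234), 73.0517578125)
along [-45.74907512  43.49089912] offset mean across [-9.8012747  11.91090149]
29.45 [467.6 111.8  25.5]
table 0.21933956378276775
7757 z 15.6 circ [457.5 112. ] 171.4 rect [466.  111.9] [110.6 150.7] 87.9
```

servo_tool:
  plan:
    - [-0.002,0,-0.03,0,0,0,0.15]
    - [0,0,-0.02,0,0,0,0.15]
    - [0,0,0,0,0,0,0.15]
    - [0,0,0,0,0,0,0.3]
    - [0,0,0,0,0,0,0.45]
    - [0,0,0,0,0,0,0.45]
    - [0,0,0.05,0,0,0,0.45]
    - [0,0,0.12,0,0,0,0.45]
    - [0,0,0.14,0,0,0,0.6]
    - [0,0,0.14,0,0,0,0.9]
    - [0,0,0.14,0,0,0,0.9]
    - [0,0,0,0,0,0,0.9]
    - [0,0,0,0,0,0,0.9]

```text
clock: 31.12
position: [465.6, 111.7, 186.3]
ee_rot: [0.021, 1.0, -0.0, -0.001]
contact_force: [0.3, -0.1, -1.0]
gripper_width: 76.8
grasp_force: 0.0
```

```bash
python3 w.py w13.png 466 112 115 15.6 466 112 60 26 431 332 45 60
```

```text
31.125 [465.6 111.7 186.3]
table 0.15815662756949678
2692 z 15.6 circ [465.6 112.3] 183.7 rect [465.5 112.1] [110.2 149.4] 87.9
2439 z 26.0 circ [465.4 112.5] 91.9 rect [465.5 113.2] [22. 90.] 87.6
509 z 59.4 circ [431.7 324.9] 49.0 rect [433.5 316.8] [49. 21.] 12.6
```

servo_tool:
  plan:
    - [-0.01,0.07,0,0,0,0,0.9]
    - [-0.023,0.14,0,0,0,0,0.9]
    - [-0.023,0.14,0,0,0,0,0.9]
    - [-0.023,0.14,0,0,0,0,0.9]
    - [-0.023,0.14,0,0,0,0,0.9]
    - [-0.013,0.104,0,0,0,0,0.9]
    - [0,0,0,0,0,0,0.9]
    - [0,0,0,0,0,0,0.9]

```text
clock: 32.17
position: [431.2, 331.3, 185.5]
ee_rot: [0.021, 1.0, -0.001, -0.001]
contact_force: [0.3, 0.4, -0.9]
gripper_width: 77.4
grasp_force: 0.0
```

```bash
python3 w.py w14.png 431 332 40 60
```

```text
32.175 [431.2 331.3 185.5]
table 0.12402279764759783
810 z 59.7 circ [430.2 332.7] 51.8 rect [430.1 332.6] [51.  50.9] 88.7
```

servo_tool:
  plan:
    - [-0.003,0.004,-0.1,0,0,0,0.9]
    - [0,0,-0.12,0,0,0,0.9]
    - [0,0,-0.12,0,0,0,0.9]
    - [0,0,-0.12,0,0,0,0.9]
    - [0,0,-0.07,0,0,0,0.9]
    - [0,0,-0.03,0,0,0,0.9]
    - [0,0,0,0,0,0,0.9]
    - [0,0,0,0,0,0,0.45]
    - [0,0,0,0,0,0,0.45]
    - [0,0,0,0,0,0,0.45]
    - [0,0,0,0,0,0,0.45]
    - [0,0,0,0,0,0,0.45]
    - [0,0,0,0,0,0,0.45]

```text
clock: 33.85
position: [431.6, 334.1, 20.4]
ee_rot: [0.02, 1.0, 0.001, 0.001]
contact_force: [0.1, -1.0, 5.9]
gripper_width: 51.2
grasp_force: 62.8
```

servo_tool:
  plan:
    - [0,0,0.05,0,0,0,0.45]
    - [0,0,0.12,0,0,0,0.45]
    - [0,0,0.12,0,0,0,0.45]
    - [0,0,0.12,0,0,0,0.45]
    - [0,0,0,0,0,0,0.45]
    - [0,0,0,0,0,0,0.45]

```text
clock: 34.6
position: [430.2, 332.8, 141.7]
ee_rot: [0.021, 1.0, -0.0, -0.001]
contact_force: [-0.5, -0.8, -0.9]
gripper_width: 50.9
grasp_force: 62.6
```

```bash
cat > held3.py <<'E'
from w import *
s,d,w=look("cup%d.png"%(arm.read_state()["clock"]*100));t=s["position"];print(t,s["gripper_width"],s["grasp_force"])
m=(np.hypot(w[...,0]-t[0],w[...,1]-t[1])<32)&(abs(w[...,2]-t[2]-41)<5)&(d["image"].astype(int).sum(2)>110)
p=w[m]-t; print(len(p),np.percentile(p[:,2],[2,50,98]),cv2.minEnclosingCircle(p[:,:2].astype(np.float32)),p.min(0),p.max(0))
E
python3 held3.py; ls pics | grep cup
```

```text
[430.22056183 332.80756416 141.68663172] 50.87997230251705 62.557249031960964
4915 [36.19649571 39.26298548 41.04906981] ((-4.049938201904297, 0.24804267287254333), 30.96775245666504) [-27.04983716 -29.81934848  36.00202496] [25.57031256 30.95337949 45.87055075]
cup3460.png
```

servo_tool:
  plan:
    - [0.018,-0.074,0,0,0,0,0.45]
    - [0.019,-0.143,0,0,0,0,0.45]
    - [0.019,-0.143,0,0,0,0,0.45]
    - [0.019,-0.143,0,0,0,0,0.45]
    - [0.019,-0.143,0,0,0,0,0.45]
    - [0.019,-0.143,0,0,0,0,0.45]
    - [0.019,-0.143,0,0,0,0,0.45]
    - [0.019,-0.143,0,0,0,0,0.45]
    - [0.018,-0.074,0,0,0,0,0.45]
    - [0,0,-0.1,0,0,0,0.45]
    - [0,0,-0.12,0,0,0,0.45]
    - [0,0,-0.1,0,0,0,0.45]
    - [0,0,-0.03,0,0,0,0.45]
    - [0,0,0,0,0,0,0.45]
    - [0,0,0,0,0,0,0.45]

```text
clock: 36.52
position: [482.4, -11.3, 37.9]
ee_rot: [0.02, 1.0, 0.0, 0.001]
contact_force: [0.8, -0.6, -0.8]
gripper_width: 50.9
grasp_force: 62.6
```

```bash
python3 held3.py
```

```text
[482.37107862 -11.2956588   37.9076077 ] 50.87977432374151 62.63285402208567
4948 [36.21980884 39.27900594 41.01214326] ((-3.5804669857025146, 0.21522459387779236), 31.061569213867188) [-27.09489237 -29.74577163  36.00174841] [25.27670748 30.9358331  45.58923477]
```

View pics/cup3460.png

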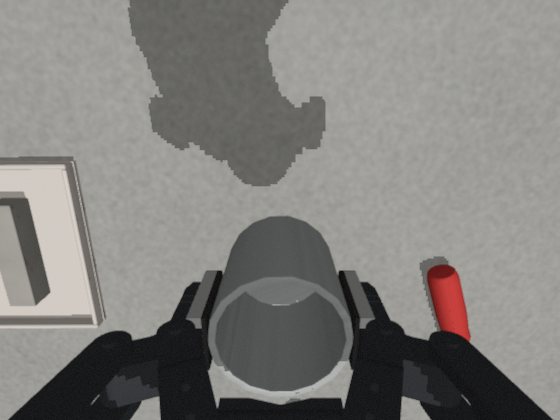

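The cup hangs upright in the pads, its rim around (280,333). I lower it 17.5 mm, release it and rise.

servo_tool:
  plan:
    - [-0.003,-0.002,-0.035,0,0,0,0.45]
    - [0,0,-0.022,0,0,0,0.45]
    - [0,0,0,0,0,0,0.45]
    - [0,0,0,0,0,0,0.7]
    - [0,0,0,0,0,0,0.85]
    - [0,0,0,0,0,0,0.85]
    - [0,0,0.04,0,0,0,0.85]
    - [0,0,0.12,0,0,0,0.85]
    - [0,0,0.14,0,0,0,0.85]
    - [0,0,0.14,0,0,0,0.85]
    - [0,0,0.14,0,0,0,0.85]
    - [0.06,0,0.1,0,0,0,0.85]
    - [0,0,0,0,0,0,0.85]
    - [0,0,0,0,0,0,0.85]

```text
clock: 38.33
position: [497.8, -12.1, 223.5]
ee_rot: [0.021, 1.0, 0.0, -0.001]
contact_force: [-0.9, -0.1, -0.2]
gripper_width: 72.6
grasp_force: 0.0
```

```bash
python3 w.py w15.png 481 -11.7 40 60 466 112 60 26 466 112 115 15.6 496 -133 85 40 495 -132.7 36 52 495 -132 20 86 585 -121 40 12; python3 - <<'E'
from h import *
d=vision.get_image("side");w=world(d);save("end.png",cv2.resize(d["image"],(800,600)))
w0=world(dict(np.load("side.npz")))
for q in (w0,w):
    m=(np.hypot(q[...,0]-597,q[...,1]+300)<35)&(abs(q[...,2]-45)<4); print(m.sum(),q[m].mean(0))
E
```

```text
38.325 [497.8 -12.1 223.5]
table 0.15138690184295456
641 z 59.8 circ [479.8 -10.7] 51.7 rect [479.7 -10.7] [51.  51.1] 37.2
2304 z 25.9 circ [465.6 112.8] 91.6 rect [465.8 113. ] [22.4 89.7] 87.5
2865 z 15.5 circ [465.2  97.4] 202.6 rect [465.   82.8] [169.3 149.8] 88.1
5584 z 39.9 circ [ 495.6 -132. ] 131.3 rect [ 495.6 -132. ] [90.  99.8] 7.6
2677 z 52.1 circ [ 494.7 -131.7] 66.0 rect [ 494.8 -131.6] [64.7 65.3] 62.8
466 z 85.9 circ [ 494.3 -131.7] 20.7 rect [ 493.9 -131.6] [19.6 19.5] 72.1
1412 z 12.4 circ [ 585.4 -120.7] 50.6 rect [ 584.2 -120.6] [49.3 46.3] 86.8
181 [ 594.38727346 -302.33549745   46.1082121 ]
181 [ 594.15438121 -302.42954266   46.25381312]
```

View pics/end.png

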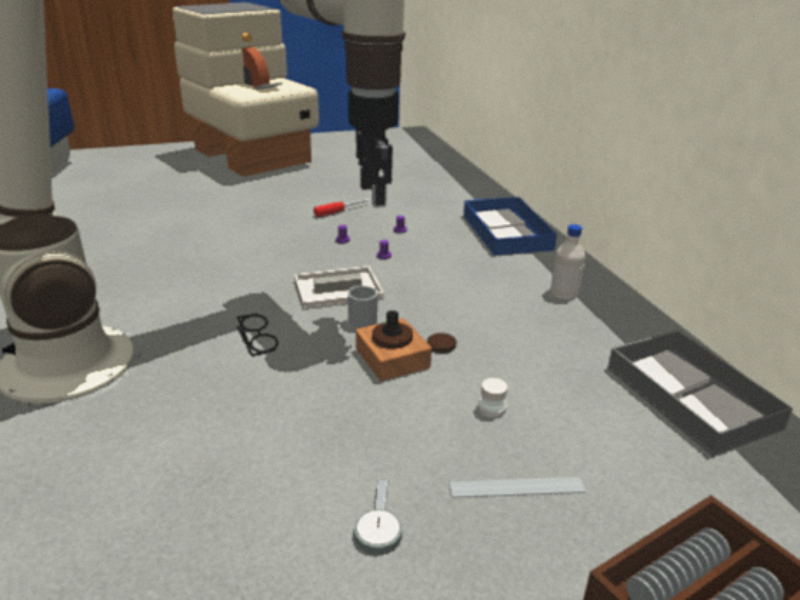

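The side view shows everything placed: holder on lens on block (392,340), small lens (441,343), cup (363,307), stone in the tray (338,283). The jar is unmoved at (492,397).

```bash
python3 -c "
from bench import arm;print(arm.job_done())"
```

```text
the job is handed in; nothing more can be done
None
```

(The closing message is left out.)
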